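Clear the finished latch bar and re-set the length stop by one hole

TASK

Take the finished steel latch bar off the square forming block and put it in the small shallow open tray beside the fixture. Then re-set the length stop for the next batch: pull up its spring lock plunger by the black knob, slide the stop to the next hole towards the square block (away from the round one), and let the pin drop fully home in that hole. Finish while still gripping the knob, holding the pin engaged: do not let go at the end; leave the other things on the bench where they are.

Things in the scene. Friction and masses are not known exactly. Their poses are not given: they have to be found in the camera images.
- fixture: length-stop fixture, fixed: grey base plate 120 x 460 x 12 mm, long along the fixture's y axis. Along its middle an aluminium rail (50 mm wide, 260 mm long, top 36 mm above the bench) with five square 14 mm holes at y = -80, -40, 0, 40 and 80 mm. Origin: centre of the base plate's underside, on the bench; z up
- stop (a joint): slide of the length stop, in m along the fixture's y axis; 0 = middle hole, where it starts locked; limits +-0.09; about 2.5 N of friction once unlocked. The stop is a steel saddle over the rail, 76 mm (x) x 56 mm (y), its top 74 mm above the bench
- plunger: spring lock plunger on the stop: black round knob, 28 mm in diameter, 22 mm high, on a 12 mm stem. Origin: centre of the knob, 107 mm above the bench (z in the fixture's frame) when the pin is fully home; the knob's underside is then 22 mm above the saddle. It slides straight up by at most 22 mm, against a spring of 4 N (home) to 8 N (fully up); let go, it springs down
- pin_tip (a point): lower end of the plunger's 10 mm round-ended steel pin, 87 mm under the knob's centre. Home, it reaches 16 mm into the rail's hole and locks the stop, with about 2 mm of play either way: pull the knob at least 17 mm to clear the rail. Over solid rail the knob stays about 16 mm up; over a hole the spring drives it home
- square_block: dark steel square forming block, 80 x 80 x 50 mm, fixed on the base plate at one end of the rail, 185 mm from the fixture's middle (either end). Its top is 62 mm above the bench. Origin: centre of its underside, 12 mm above the bench
- round_block: dark steel round block with a ring of holes, 80 mm in diameter, 50 mm high, fixed at the other end of the rail. Origin: centre of its underside
- blank: finished steel latch bar, about 0.15 kg, lying on top of the square block: 24 mm (x) x 70 mm (y) x 14 mm high, with a round boss 18 mm in diameter and 10 mm high on its middle. Origin: centre of its underside; z up, long axis y
- tray: small shallow open yellow plastic tray, fixed: 180 (x) x 130 (y) x 50 mm high, walls and floor 5 mm thick. Origin: centre of its underside, on the bench
- hammer: hammer with a wooden handle, 260 mm long, lying on the bench beside the fixture's far long side. Leave alone
- collar: small brass ring, 40 mm outside, 18 mm high, lying on the bench by the fixture's near long side. Leave alone
- jar: closed glass jar with a metal cap, 60 mm in diameter, 75 mm high, standing beyond the tray. Leave alone
- disc: plain dark steel disc, 74 mm in diameter, 30 mm high, lying at the robot's right, off the fixture. Leave alone
- tin: open aluminium cup, 76 mm in diameter, 70 mm high, at the robot's left. Leave alone
- wrench: steel wrench lying at the robot's right. Leave alone
Not all that is in view belongs to the job. Of the things shaped like the blank, the steel one is meant.

How it is judged (in metres and radians):
On the way, in this order (a step that is already met when the one before it is completed fails the run):
1. the latch bar lies in the tray, let go (x of blank in the frame of tray between -0.085 and 0.085 m and y of blank in the frame of tray between -0.06 and 0.06 m and z of blank in the frame of tray below 0.03 m and linear speed of blank below 0.05 m/s and contact force between the fingers and blank below 0.1 N), for 0.2 s.
2. the plunger is pulled up out of its hole by the fingers (z of plunger in the frame of fixture above 0.119 m and contact force between the fingers and plunger above 1 N), for 0.1 s.
At the end, for the whole second after the job is handed in: The bar rests in the tray (inside the walls, its underside under 30 mm above the bench); the stop is at the next hole towards the square block (within 4 mm), the pin is home (knob within 4 mm of its lowest place), and the fingers still hold the knob with over 2 N (x of blank in the frame of tray between -0.085 and 0.085 m and y of blank in the frame of tray between -0.06 and 0.06 m and z of blank in the frame of tray below 0.03 m and linear speed of blank below 0.05 m/s and ((y of square_block in the frame of fixture above 0 m and value of joint stop between 0.036 and 0.044 m) or (y of square_block in the frame of fixture below 0 m and value of joint stop between -0.044 and -0.036 m)) and z of plunger in the frame of fixture below 0.111 m and contact force between the fingers and plunger above 2 N); the arm keeps its last pose, push and grip.
It fails at once if a bystander (hammer, collar, jar, disc, tin or wrench) is pushed more than 40 mm from its place (distance of any of hammer, collar, jar, disc, tin, wrench from where it was at the start of the episode above 0.04 m).
It also fails if it takes over 53 s, if anything falls off the work surface, if the arm or the gripper's body presses on something with over 40 N, if the wrist force passes 120 N, or if a joint passes its speed limit or range.

ROBOT

A 7-joint arm with a two-finger parallel gripper is mounted at the origin on the work surface. World frame = base frame: x ahead of the robot, y to its left, z up, the work surface at z = 0. Lengths are in mm, angles in rad, forces in N, time in s.
With the tool pointing down it reaches from about 425 to 875 mm from the base axis. Payload 8.4 kg.
Tool frame: the origin (TCP) lies on the centre line of the jaws, within the pads' length; the fingertips stand 14 mm ahead of it and the grasp point (between the pads) lies 5 mm behind it; z points along the fingers, x is the direction in which the jaws open and shut, and the axes are right-handed (so a half turn about z gives the same grasp; the last joint's range is limited). The gripper opens to 85 mm and grips with 20 to 120 N. Pads are 22 mm wide; open, the fingers measure 114 mm over their backs; the gripper's body (76 mm by 85 mm) begins 54 mm behind the grasp point. The pads swing forward as they close: fully open they stand 13 mm farther back than shut.
Start: joints at [1.241, 0.333, 0.04, 1.465, -0.013, 1.343, -0.059], TCP at [148.671, -632.741, 245.308] pointing down, gripper open.
Joint ranges: [-2.58, 2.58], [-0.38, 2.09], [-1.3, 1.39], [0.25, 2.4], [-1.5, 4.64], [0.08, 2.09], [-2.65, 2.65]. Speed limits (rad/s): [2.22, 2.22, 2.79, 2.79, 3.14, 3.14, 3.14].

INTERFACE

Orientations are given as [roll, pitch, yaw] about the fixed x, y, z axes, in that order (R = Rz(yaw) Ry(pitch) Rx(roll)).
In Python, from workcell import robot, viewer gives the robot as it stands. The module is installed in compiled form; this text tells all that it offers.
- The arm moves only by the tool move_arm, never from a script. Its arguments are lists of equal length, an entry for each row: "xyz": the shift along the tool's x, y, z in cm, a list of three; "rotation": the turn, a rotation vector about the tool's x, y, z in degrees, a list of three. A call has exactly 5 rows; each row is the pose to reach, as a shift and turn from the pose commanded when the call began, along the tool's axes at that moment; what a row does not reach only later rows make up. A row lasts 1/10 s, in which the tool goes at most 50 mm and 8.59 degrees, less where a joint would pass 70% of its speed; a pose out of reach is approached as far as the arm can. A call with a gripper value outside its range is refused whole. "gripper" is the finger opening in cm, from 0 to 8.54, set as the call begins (left out, the last holds). The fingers move at their own pace and stop on an object; "squeeze" is the grip in N (left out, the last holds). Time passes only in rows, so rows that repeat a pose let the fingers close, or fill a call up. It gives the time, the measured TCP pose, the force and the opening at its end, in the units of the state.
- robot.read_state(): the state, without advancing time (a new reading comes with each control period).
- viewer.snapshot(name): name is "scene" or "side" or "wrist"; returns the picture (384x512x3 uint8, red, green, blue); there is no depth.
- viewer.camera_info(name): a dict with "K" (3x3 intrinsics, pixels), "dist_coeffs" ([k1, k2, p1, p2, k3] as OpenCV has them; the pictures are not rectified), "position" and "attitude" of the camera in the world; the wrist camera has in their place "hand_eye" (4x4, takes a point from camera to tool coordinates, whose origin is the TCP and whose axes are the tool frame's). Camera axes: x right, y up, looking along -z (the intrinsics and any distortion apply to the point x, -y, -z); pixel columns grow to the right and rows downward; lengths in mm; the calibration is good to about 2 mm. A picture is of the moment at which its call begins: read the wrist's pose just before it. camera_info takes no time and is no camera call.
- robot.sign_off(): hands the job in, once; it reports no verdict.
The state is a dict: "t": time; "joint_positions": joint angles; "joint_vel": joint speeds; "effort": joint torques, N m; "eef_pos": TCP position; "orientation": TCP orientation; "ft_force": force on the tool from outside, world axes, zero at the start; "ft_torque": the same for the moment, N m; "finger_gap": finger opening in mm.
Only numpy, scipy, OpenCV 4.12 (cv2) and the standard library are available. Lean on these libraries where they do the work, as an engineer would, in place of code of your own. Each camera call takes 0.05 s, during which the arm holds its last target.

## Working session

There is one attempt and no reset: what is moved stays moved. The work goes in short steps, Python scripts to look and compute and a tool call to move; the robot and the scene stay as the last step left them, time stands still between calls to the robot, and variables do not carry over. Pictures are saved under pics/ and viewed, and the job is handed in when it is done.

Besides the shell and the picture viewer there is one more tool, called after ">>>" as name(argument=value, ...) on one line, values as JSON. move_arm: Moves the arm, as the interface text tells. Its arguments: {"type":"object","properties":{"xyz":{"type":"array","items":{"type":"array","items":{"type":"number"}}},"rotation":{"type":"array","items":{"type":"array","items":{"type":"number"}}},"gripper":{"type":"number"},"squeeze":{"type":"number"}},"required":["xyz","rotation"]}

```bash
mkdir -p pics; cat > h.py <<'E'
import numpy as np, cv2
from scipy.spatial.transform import Rotation as R
from workcell import robot, viewer
def rot(rpy): return R.from_euler('xyz',rpy).as_matrix()
def snap(n,f):
    st=robot.read_state(); im=viewer.snapshot(n); cv2.imwrite('pics/'+f,cv2.cvtColor(im,cv2.COLOR_RGB2BGR)); return im,st
def ray(n,uv,st=None):
    ci=viewer.camera_info(n)
    p=cv2.undistortPoints(np.array([[uv]],float),np.array(ci['K'],float),np.array(ci['dist_coeffs'],float))[0,0]
    d=np.array([p[0],-p[1],-1.])
    if n=='wrist':
        H=np.array(ci['hand_eye']); Rt=rot(st['orientation']); 
        return np.array(st['eef_pos'])+Rt@H[:3,3], Rt@H[:3,:3]@d
    A=np.array(ci['attitude'],float)
    Rm=A if A.shape==(3,3) else rot(A)
    return np.array(ci['position'],float),Rm@d
def onz(n,uv,z,st=None):
    o,d=ray(n,uv,st); return o+d*(z-o[2])/d[2]
E
python3 - <<'E'
from h import *
for n in ['scene','side','wrist']:
    im,st=snap(n,n+'0.png'); print(n,viewer.camera_info(n))
print(st)
E
```

```text
scene {'K': array([[357.27691976,   0.        , 256.62699498],
       [  0.        , 357.27691976, 187.73784276],
       [  0.        ,   0.        ,   1.        ]]), 'dist_coeffs': array([0.01253515, 0.        , 0.        , 0.        , 0.        ]), 'position': array([1119.97713523,  -29.3857382 ,  990.71722322]), 'attitude': array([0.57070101, 0.00202404, 1.47647193])}
side {'K': array([[351.39782895,   0.        , 254.58113709],
       [  0.        , 351.39782895, 190.11263164],
       [  0.        ,   0.        ,   1.        ]]), 'dist_coeffs': array([-0.02583811,  0.        ,  0.        ,  0.        ,  0.        ]), 'position': array([ 69.35624066, 755.60744469, 878.33777625]), 'attitude': array([ 0.83457626,  0.00791989, -2.60013679])}
wrist {'K': array([[312.61555507,   0.        , 254.56405772],
       [  0.        , 312.61555507, 192.67442374],
       [  0.        ,   0.        ,   1.        ]]), 'dist_coeffs': array([-0.06209561,  0.        ,  0.        ,  0.        ,  0.        ]), 'hand_eye': array([[ 9.99999996e-01, -6.41133433e-07,  8.48937538e-05,
        -1.27648747e+
[... 282 characters left out ...]
sitions': array([ 1.24082426,  0.33380041,  0.03987996,  1.46619121, -0.01337462,
        1.34332552, -0.05849925]), 'joint_vel': array([-4.59992408e-05, -1.95295033e-03,  9.75728417e-04, -2.35762644e-03,
       -1.14841595e-03,  4.87088800e-04, -5.00515760e-04]), 'effort': array([ 5.77499159e-03, -6.60015035e+01,  1.37132976e+00, -4.06478012e+01,
        1.72286545e-02,  8.82027583e-03,  5.16282773e-05]), 'eef_pos': array([ 148.54520826, -632.3834229 ,  244.53195204]), 'orientation': array([ 3.14147008e+00,  1.45378237e-03, -1.34003985e+00]), 'ft_force': array([-0.80422225, -0.90339515,  0.27681518]), 'ft_torque': array([0.09405387, 0.02539048, 0.01142968]), 'finger_gap': 85.33357360957947}
```

View pics/scene0.png

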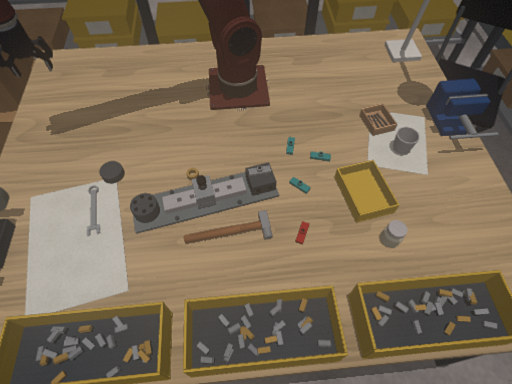

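View pics/side0.png

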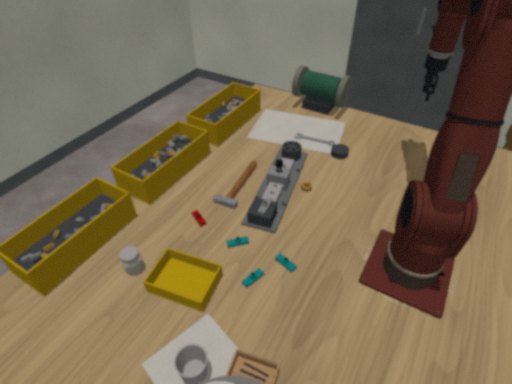

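View pics/wrist0.png

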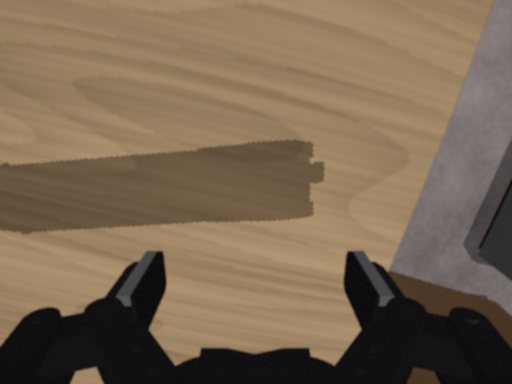

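```bash
python3 - <<'E'
import cv2
a=cv2.imread('pics/scene0.png')[150:240,120:290]; b=cv2.imread('pics/side0.png')[130:240,230:320]
cv2.imwrite('pics/c1.png',cv2.resize(a,None,fx=4.7,fy=4.7,interpolation=cv2.INTER_CUBIC))
cv2.imwrite('pics/c2.png',cv2.resize(b,None,fx=5.4,fy=5.4,interpolation=cv2.INTER_CUBIC))
E
```

```text
(no output)
```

View pics/c1.png

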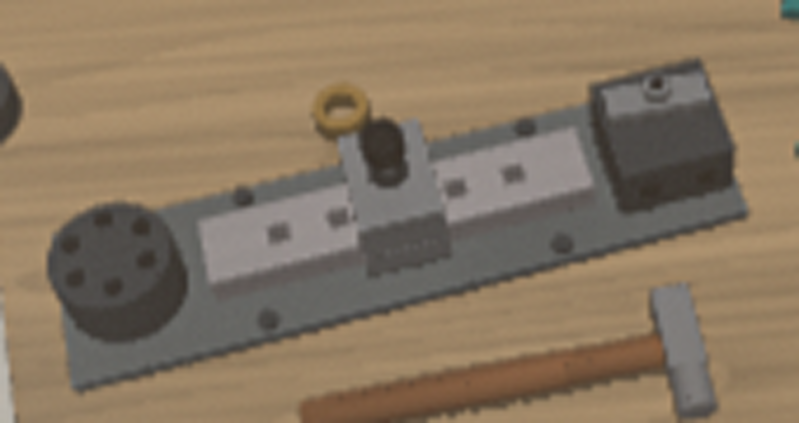

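View pics/c2.png

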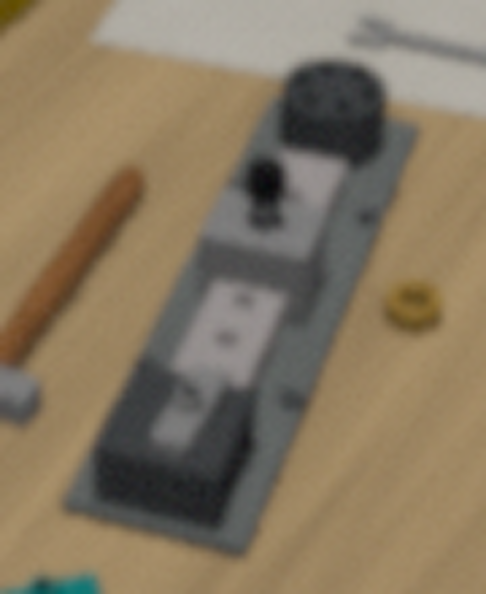

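```bash
python3 - <<'E'
from h import *
def c1(x,y): return (120+x/4.7-.4,150+y/4.7-.4)
def c2(x,y): return (230+x/5.4-.4,130+y/5.4-.4)
f=lambda n,uv,z: print(n,np.round(uv,1),z,onz(n,uv,z)[:2].round(1))
print('boss');f('scene',c1(656,83),86);f('side',c2(190,392),86)
print('knobtop');f('scene',c1(382,130),118);f('side',c2(266,170),118)
print('round top');f('scene',c1(110,253),62);f('side',c2(335,95),62)
print('holes')
for p in [(278,232),(338,216),(455,187),(513,173)]: f('scene',c1(*p),36)
for p in [(243,300),(226,338)]: f('side',c2(*p),36)
print('base corners z12')
for p in [(75,383),(747,208)]: f('scene',c1(*p),12)
for p in [(65,505),(243,549),(418,125)]: f('side',c2(*p),12)
for n in ['scene','side']:
    im=cv2.imread(f'pics/{n}0.png'); hsv=cv2.cvtColor(im,cv2.COLOR_BGR2HSV)
    m=cv2.inRange(hsv,(18,150,80),(35,255,255))
    for c in cv2.findContours(m,cv2.RETR_EXTERNAL,cv2.CHAIN_APPROX_SIMPLE)[0]:
        (u,v),s,_=r=cv2.minAreaRect(c)
        if 600<cv2.contourArea(c)<6000: print(n,cv2.contourArea(c),r, onz(n,(u,v),25).round(), [onz(n,q,50)[:2].round() for q in cv2.approxPolyDP(c,4,True)[:,0].astype(float)])
E
```

```text
boss
scene [259.2 167.3] 86 [466.7  38.6]
side [264.8 202.2] 86 [467.   42.6]
knobtop
scene [200.9 177.3] 118 [ 509.6 -139.1]
side [278.9 161.1] 118 [ 511.8 -135.3]
round top
scene [143.  203.4] 62 [ 549.4 -320. ]
side [291.6 147.2] 62 [ 543.3 -307.2]
holes
scene [178.7 199. ] 36 [ 527.8 -218.8]
scene [191.5 195.6] 36 [ 519.1 -179.3]
scene [216.4 189.4] 36 [ 503.6 -100.9]
scene [228.7 186.4] 36 [496.2 -61.5]
side [274.6 185.2] 36 [505.4 -97.3]
side [271.5 192.2] 36 [497.  -58.5]
base corners z12
scene [135.6 231.1] 12 [ 614.2 -350.5]
scene [278.5 193.9] 12 [524.3  95.8]
side [241.6 223.1] 12 [520.8 101.9]
side [274.6 231.3] 12 [409.2  77.5]
side [307.  152.7] 12 [ 499.5 -369. ]
scene 1760.0 ((84.79774475097656, 348.37640380859375), (77.88566589355469, 175.3968505859375), 84.5596694946289) [ 934. -443.   25.] [array([ 888., -230.]), array([ 937., -240.]), array([ 846., -252.]), array([ 847., -641.]), array([ 889., -643.]), array([ 994., -613.]), array([ 992., -594.]), array([ 915., -594.]), array([ 892., -619.]), array([ 919., -616.]), array([ 906., -620.]), array([ 904., -634.]), arr
[... 1212 characters left out ...]
]), array([-367.,  712.]), array([-328.,  783.]), array([-248.,  762.]), array([-445.,  893.]), array([-493.,  443.])]
scene 2838.0 ((101.0, 23.5), (47.0, 78.0), 90.0) [-445. -592.   25.] [array([-606., -755.]), array([-454., -754.]), array([-245., -641.]), array([-275., -522.]), array([-246., -424.]), array([-373., -431.]), array([-385., -406.]), array([-579., -453.]), array([-530., -454.]), array([-548., -478.]), array([-580., -467.])]
side 3087.5 ((182.64596557617188, 277.5985107421875), (70.99710845947266, 50.407100677490234), 19.983108520507812) [546. 374.  25.] [array([639., 329.]), array([618., 446.]), array([587., 468.]), array([425., 438.]), array([444., 327.]), array([467., 298.])]
```

Steel candidates and decoys in the scene picture: the steel bar on the square block is at (259,168). The teal ones are at (290,145), (320,156) and (300,185), and the red one is at (303,232). The crop shows the block-top piece is steel with a boss, so I'm taking that one. The square block is at the fixture's +y end, the knob is at about (201,178) and the tray at (367,187).

>>> move_arm(xyz=[[-2.2,-4.4,0],[-4.4,-8.8,0],[-6.6,-13.2,0],[-8.8,-17.6,0],[-11,-22,0]], rotation=[[0,0,-8.5],[0,0,-17],[0,0,-25.5],[0,0,-34],[0,0,-42.5]], gripper=5.0, squeeze=60)

```text
t: 0.65
eef_pos: [338.8, -473.7, 245.2]
orientation: [3.142, 0.0, -0.592]
ft_force: [0.3, -1.0, 0.6]
finger_gap: 49.9
```

```bash
cat >> h.py <<'E'
def go(p,yaw):
    st=robot.read_state(); Rt=rot(st['orientation']); d=Rt.T@(np.array(p,float)-st['eef_pos'])
    Rg=R.from_euler('xyz',[np.pi,0,yaw]).as_matrix()
    print('t',round(st['t'],2),'at',st['eef_pos'].round(1),'rpy',st['orientation'].round(3),'gap',round(st['finger_gap'],1),'F',st['ft_force'].round(1))
    print('shift cm',(d/10).round(2),'rot deg',R.from_matrix(Rt.T@Rg).as_rotvec(degrees=True).round(1))
E
python3 -c "
from h import *
go((430,-100,250),0.2)"
```

```text
t 0.65 at [ 338.8 -473.7  245.2] rpy [ 3.142  0.    -0.592] gap 49.9 F [ 0.3 -1.   0.6]
shift cm [-13.3  -36.1   -0.48] rot deg [ -0.    0.  -45.4]
```

>>> move_arm(xyz=[[-1.4,-4.4,0],[-2.8,-8.8,0],[-4.2,-13.2,0],[-5.6,-17.6,0],[-7,-22,0]], rotation=[[0,0,-8.5],[0,0,-17],[0,0,-25.5],[0,0,-34],[0,0,-42.5]])

```text
t: 1.15
eef_pos: [403.8, -252.2, 245.2]
orientation: [3.141, 0.0, 0.149]
ft_force: [0.9, 0.1, 0.2]
finger_gap: 49.9
```

```bash
python3 -c "
from h import *
go((470,40,250),0.2)"
```

```text
t 1.15 at [ 403.8 -252.2  245.2] rpy [3.141 0.    0.149] gap 49.9 F [0.9 0.1 0.2]
shift cm [ 10.9  -27.91  -0.48] rot deg [ 0.   0.  -2.9]
```

>>> move_arm(xyz=[[1.8,-4.6,0],[3.6,-9.2,0],[5.4,-13.8,0],[7.2,-18.4,0],[9,-23,0]], rotation=[[0,0,-1],[0,0,-2],[0,0,-2.9],[0,0,-2.9],[0,0,-2.9]])

```text
t: 1.65
eef_pos: [459.8, -11.7, 245.4]
orientation: [3.141, -0.0, 0.194]
ft_force: [1.5, -0.6, 0.1]
finger_gap: 49.7
```

```bash
python3 -c "
from h import *
snap('wrist','w1.png')
go((470,40,250),0.2)"
```

```text
t 1.7 at [461.1  -2.9 245.9] rpy [-3.139e+00 -3.000e-03  2.020e-01] gap 49.9 F [-0.4  6.6  0.8]
shift cm [ 1.74 -4.03 -0.39] rot deg [-0.1 -0.1  0.1]
```

View pics/w1.png

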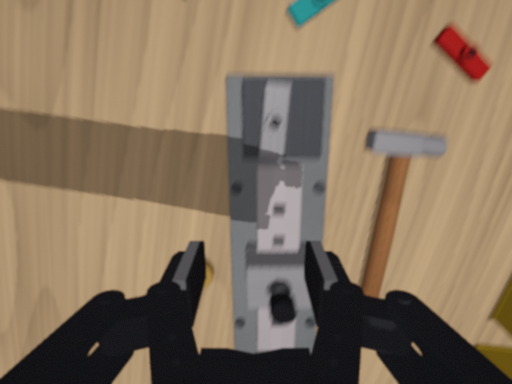

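The picture shows the bar on the block: boss at about (275,122), long axis slightly turned from the fixture's. I'll centre over it, settle, and measure.

>>> move_arm(xyz=[[0.6,-1.2,0],[1.0,-3,0],[1.0,-4,0],[1.0,-4,0],[1.0,-4,0]], rotation=[[0,0,0],[0,0,0],[0,0,0],[0,0,0],[0,0,0]])

```text
t: 2.2
eef_pos: [461.9, 26.8, 245.3]
orientation: [3.141, 0.0, 0.194]
ft_force: [-0.6, -0.4, -0.1]
finger_gap: 50.3
```

```bash
python3 -c "
from h import *
im,st=snap('wrist','w2.png')
import pickle; pickle.dump(dict(st),open('w2.pkl','wb'))
print(st['eef_pos'],st['orientation'],st['joint_vel'].round(3))
c=im[100:280,150:390]
cv2.imwrite('pics/w2c.png',cv2.resize(c[:,:,::-1],None,fx=3.3,fy=3.3,interpolation=cv2.INTER_CUBIC))"
```

```text
[461.88550391  26.84499406 245.2761543 ] [3.14119962e+00 2.14505066e-04 1.93761586e-01] [ 0.009  0.002  0.01  -0.001  0.001 -0.    -0.003]
```

View pics/w2c.png

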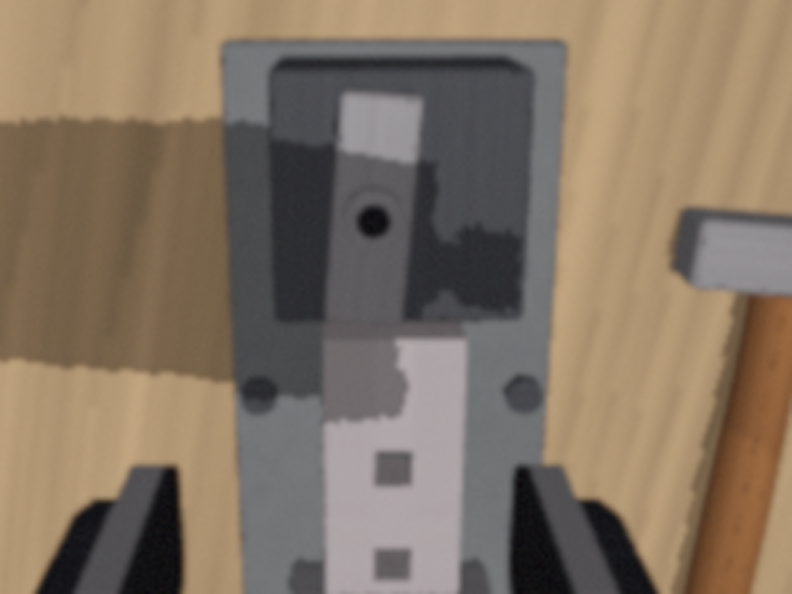

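View pics/w2.png

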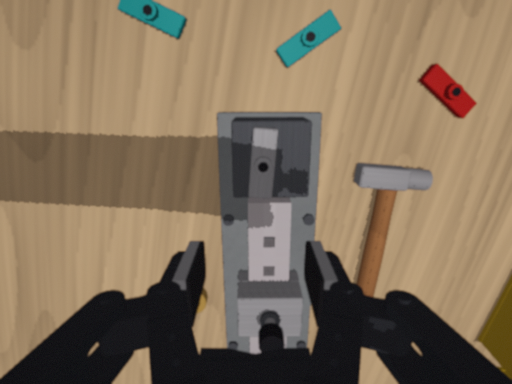

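Bar in the crop: ends at (342,92)-(423,97) and about (325,318)-(405,318), boss hole at (373,221). Rail holes at (393,468) and (393,564), knob near (270,335) in the full picture.

```bash
python3 -c "
from h import *
import pickle; st=pickle.load(open('w2.pkl','rb'))
c=lambda x,y:(150+x/3.3-.35,100+y/3.3-.35)
f=lambda s,uv,z: print(s,onz('wrist',uv,z,st)[:2].round(1))
f('boss',c(373,221),86)
for p in [(342,92),(423,97),(325,318),(405,318)]: f('bar',c(*p),76)
for p in [(393,468),(393,564)]: f('hole',c(*p),36)
for p in [(273,62),(531,62),(277,320),(522,318)]: f('blk',c(*p),62)
f('knob',(270,337),118)
go((462,40,200),.15)
"
```

```text
boss [468.1  41.4]
bar [452.7  74.3]
bar [475.6  77.4]
bar [460.6   6.8]
bar [484.4  11.5]
hole [497.2 -58.2]
hole [505.5 -97.4]
blk [431.3  77.5]
blk [506.   92.3]
blk [446.3  -1.5]
blk [522.7  14.2]
knob [ 509.1 -124.7]
t 2.25 at [461.9  26.5 245.3] rpy [3.141 0.    0.193] gap 50.2 F [-0.5  0.2 -0.5]
shift cm [ 0.27 -1.32  4.53] rot deg [0.  0.  2.5]
```

>>> move_arm(xyz=[[0.5,-0.8,3],[0.9,-1.4,7],[0.9,-1.4,11],[0.9,-1.4,13],[0.9,-1.4,13]], rotation=[[0,0,2],[0,0,4],[0,0,4],[0,0,4],[0,0,4]])

```text
t: 2.75
eef_pos: [466.1, 41.9, 112.7]
orientation: [-3.141, 0.005, 0.123]
ft_force: [0.7, 0.5, -0.4]
finger_gap: 50.1
```

```bash
python3 -c "
from h import *
im,st=snap('wrist','w3.png')
go((468,42,81),.125)
"
```

```text
t 2.8 at [467.4  42.3 114.6] rpy [-3.141e+00  3.000e-03  1.230e-01] gap 50.0 F [-0.7  0.4 -0. ]
shift cm [0.06 0.04 3.36] rot deg [-0.   0.1 -0.1]
```

View pics/w3.png

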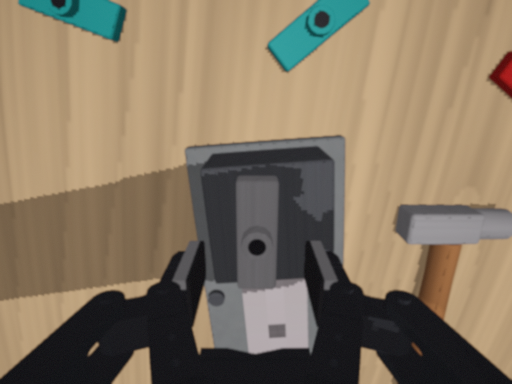

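The bar is aligned and centred between the jaws (boss at (257,247)). I'll go down and close.

>>> move_arm(xyz=[[0.05,0,1.2],[0.05,0,2.4],[0.05,0,3.3],[0.05,0,3.3],[0.05,0,3.3]], rotation=[[0,0,0],[0,0,0],[0,0,0],[0,0,0],[0,0,0]])

```text
t: 3.3
eef_pos: [468.6, 43.2, 82.3]
orientation: [-3.141, 0.0, 0.125]
ft_force: [1.1, -0.1, -0.4]
finger_gap: 50.0
```

>>> move_arm(xyz=[[0,0,0],[0,0,0],[0,0,0],[0,0,0],[0,0,0]], rotation=[[0,0,0],[0,0,0],[0,0,0],[0,0,0],[0,0,0]], gripper=1.5)

```text
t: 3.8
eef_pos: [468.9, 43.1, 83.0]
orientation: [3.141, -0.001, 0.124]
ft_force: [-2.3, 0.0, 5.4]
finger_gap: 22.0
```

```bash
python3 -c "
from h import *
go((468,42,230),.125)
"
```

```text
t 3.8 at [468.9  43.1  83. ] rpy [ 3.141e+00 -1.000e-03  1.240e-01] gap 22.0 F [-2.3  0.   5.4]
shift cm [ -0.1    0.11 -14.7 ] rot deg [ 0. -0. -0.]
```

>>> move_arm(xyz=[[0,0,0],[0,0,0],[0,0,-0.1],[0,0,-0.2],[0,0,-0.2]], rotation=[[0,0,0],[0,0,0],[0,0,0],[0,0,0],[0,0,0]])

```text
t: 4.3
eef_pos: [468.7, 43.1, 84.4]
orientation: [-3.142, -0.0, 0.124]
ft_force: [-0.5, 0.0, -1.7]
finger_gap: 22.0
```

```bash
python3 -c "
from h import *
im,st=snap('wrist','w4.png')
go((468,42,230),.125)
"
```

```text
t 4.35 at [468.6  43.1  84.3] rpy [ 3.142 -0.     0.124] gap 21.9 F [ 0.6 -0.3 -2.2]
shift cm [ -0.08   0.1  -14.57] rot deg [ 0. -0. -0.]
```

View pics/w4.png

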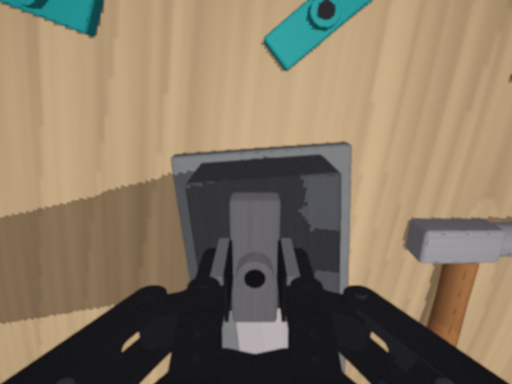

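>>> move_arm(xyz=[[0,0,-4],[0,0,-8],[1.2,-3.5,-11],[2.8,-8,-12],[4.4,-12.4,-12]], rotation=[[0,0,0],[0,0,0],[0,0,0],[0,0,0],[0,0,0]])

```text
t: 4.85
eef_pos: [498.4, 172.8, 206.7]
orientation: [3.141, -0.004, 0.122]
ft_force: [-0.2, -0.7, -2.0]
finger_gap: 21.8
```

>>> move_arm(xyz=[[1.6,-4.4,0],[3.2,-8.8,0],[4.8,-13.2,0],[6.4,-17.6,0],[7,-19.3,0]], rotation=[[0,0,-1],[0,0,-2],[0,0,-3],[0,0,-4],[0,0,-4]])

```text
t: 5.35
eef_pos: [541.3, 376.5, 203.5]
orientation: [-3.139, 0.002, 0.198]
ft_force: [0.2, 0.2, -2.7]
finger_gap: 22.2
```

>>> move_arm(xyz=[[0,0,0],[0,0,0],[0,0,0],[0,0,0],[0,0,0]], rotation=[[0,0,0],[0,0,0],[0,0,0],[0,0,0],[0,0,0]])

```text
t: 5.85
eef_pos: [542.9, 370.6, 204.6]
orientation: [3.141, -0.001, 0.193]
ft_force: [-0.7, 0.7, -2.4]
finger_gap: 22.1
```

```bash
python3 -c "
from h import *
im,st=snap('wrist','w5.png')
go((543,372,32),.19)
h=cv2.cvtColor(im,cv2.COLOR_RGB2HSV); m=cv2.inRange(h,(18,150,60),(35,255,255))
c=max(cv2.findContours(m,cv2.RETR_EXTERNAL,2)[0],key=cv2.contourArea)
a=cv2.approxPolyDP(c,6,True)[:,0].astype(float)
for q in a: print(q,onz('wrist',q,50,st)[:2].round())
"
```

```text
t 5.9 at [542.9 370.9 204.6] rpy [ 3.141e+00 -1.000e-03  1.930e-01] gap 21.9 F [-0.9 -0.3 -1.7]
shift cm [ 0.03 -0.12 17.26] rot deg [ 0.  -0.   0.2]
[155. 109.] [445. 419.]
[166. 238.] [468. 296.]
[229. 237.] [530. 309.]
[231. 193.] [525. 355.]
[275. 191.] [565. 365.]
[280. 237.] [580. 319.]
[341. 240.] [641. 327.]
[354. 110.] [618. 452.]
```

View pics/w5.png

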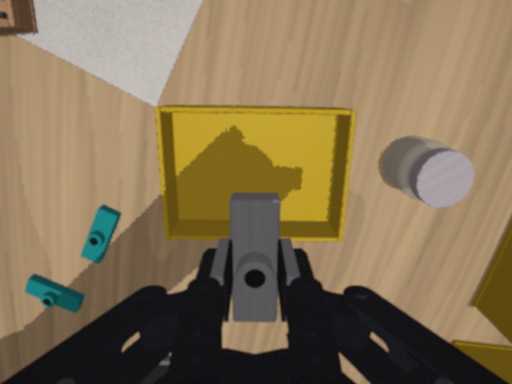

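The bar is held and over the tray centre (tray corners average to (543,373)). I'll lower and release.

>>> move_arm(xyz=[[0,0,4.5],[0,-0.2,9],[0,-0.2,13],[0,-0.2,16],[0,-0.2,17.5]], rotation=[[0,0,0],[0,0,0],[0,0,0],[0,0,0],[0,0,0]])

```text
t: 6.4
eef_pos: [541.1, 372.2, 26.4]
orientation: [3.14, 0.003, 0.194]
ft_force: [0.6, -0.7, -0.7]
finger_gap: 21.7
```

>>> move_arm(xyz=[[0,0,0],[0,0,0],[0,0,0],[0,0,0],[0,0,0]], rotation=[[0,0,0],[0,0,0],[0,0,0],[0,0,0],[0,0,0]])

```text
t: 6.9
eef_pos: [542.5, 374.0, 30.4]
orientation: [-3.141, -0.001, 0.194]
ft_force: [0.4, -0.1, -1.7]
finger_gap: 21.5
```

>>> move_arm(xyz=[[0,0,0],[0,0,0],[0,0,0],[0,0,0],[0,0,0]], rotation=[[0,0,0],[0,0,0],[0,0,0],[0,0,0],[0,0,0]], gripper=5)

```text
t: 7.4
eef_pos: [542.1, 373.8, 29.4]
orientation: [-3.141, -0.0, 0.194]
ft_force: [0.1, 0.9, 0.1]
finger_gap: 50.0
```

>>> move_arm(xyz=[[0,0,-3],[0,0,-7],[0,0,-11.5],[0,0,-16],[0,0,-20]], rotation=[[0,0,0],[0,0,0],[0,0,0],[0,0,0],[0,0,0]])

```text
t: 7.9
eef_pos: [542.0, 373.9, 231.9]
orientation: [-3.141, -0.001, 0.194]
ft_force: [0.6, 1.1, -0.4]
finger_gap: 50.3
```

```bash
python3 -c "
from h import *
im,st=snap('wrist','w6.png')
go((512,-138,230),.19)
"
```

```text
t 7.95 at [543.5 375.9 238.9] rpy [-3.138 -0.008  0.194] gap 50.1 F [1.1 1.7 5.7]
shift cm [-13.01  49.82   0.59] rot deg [-0.2 -0.5  0.2]
```

View pics/w6.png

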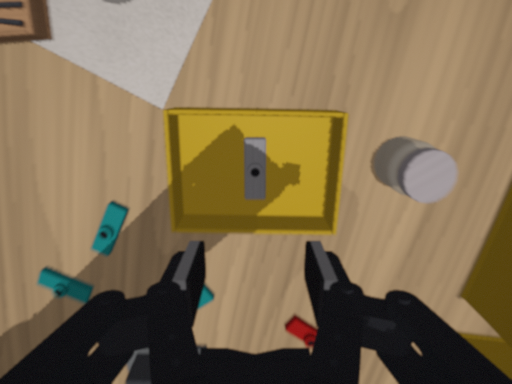

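The bar lies in the tray at (255,170). Now to the knob.

>>> move_arm(xyz=[[-1.3,4.8,-0.3],[-2.6,9.6,-0.6],[-3.9,14.4,-1],[-5.2,19.2,-1],[-6.5,24,-1]], rotation=[[0,0,0],[0,0,0],[0,0,0],[0,0,0],[0,0,0]])

```text
t: 8.45
eef_pos: [524.2, 123.8, 239.3]
orientation: [3.141, -0.0, 0.194]
ft_force: [1.1, 0.0, -0.2]
finger_gap: 49.8
```

>>> move_arm(xyz=[[-1.3,4.8,0],[-2.6,9.6,0],[-3.9,14.4,0],[-5.2,19.2,0],[-6.4,23,0]], rotation=[[0,0,0],[0,0,0],[0,0,0],[0,0,0],[0,0,0]])

```text
t: 8.95
eef_pos: [505.5, -115.6, 239.3]
orientation: [3.141, -0.0, 0.192]
ft_force: [-0.0, -0.3, -0.1]
finger_gap: 49.5
```

>>> move_arm(xyz=[[0,0,0],[0,0,0],[0,0,0],[0,0,0],[0,0,0]], rotation=[[0,0,0],[0,0,0],[0,0,0],[0,0,0],[0,0,0]])

```text
t: 9.45
eef_pos: [506.4, -111.1, 239.4]
orientation: [-3.142, -0.0, 0.196]
ft_force: [1.0, 0.3, 0.1]
finger_gap: 50.2
```

```bash
python3 -c "
from h import *
im,st=snap('wrist','w7.png')
import pickle; pickle.dump(dict(st),open('w7.pkl','wb'))
go((512,-138,150),.195)
c=im[130:330,150:370]
cv2.imwrite('pics/w7c.png',cv2.resize(c[:,:,::-1],None,fx=3,fy=3,interpolation=cv2.INTER_CUBIC))"
```

```text
t 9.5 at [ 506.3 -111.4  239.3] rpy [-3.142 -0.     0.196] gap 49.9 F [ 0.1  0.1 -0.8]
shift cm [0.04 2.72 8.93] rot deg [-0. -0.  0.]
```

View pics/w7c.png

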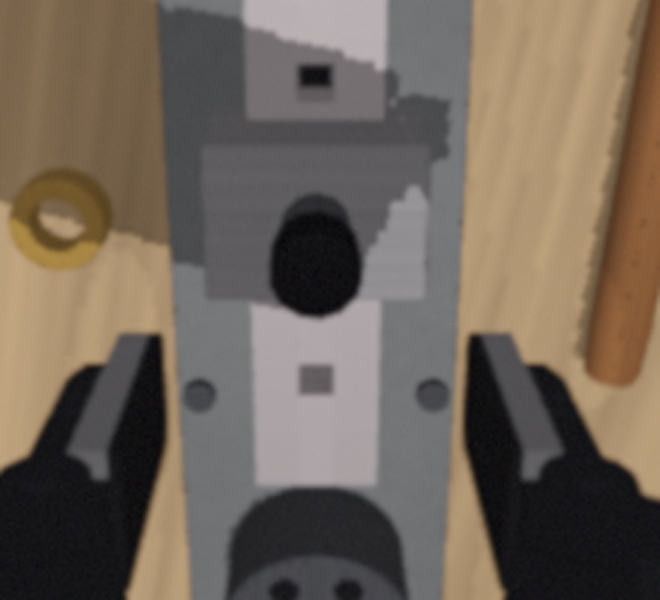

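Crop: knob top at about (316,273), visible holes at (315,77) and (316,380), saddle top between (202,145) and (425,298).

```bash
python3 -c "
from h import *
import pickle; st=pickle.load(open('w7.pkl','rb'))
c=lambda x,y:(150+x/3-.33,130+y/3-.33)
f=lambda s,uv,z: print(s,onz('wrist',uv,z,st)[:2].round(1))
f('knobtop',c(315.5,273),118)
f('k bottom edge',c(315.5,317),118);f('k left',c(272,274),118);f('k right',c(360,274),118)
f('hole+40',c(315,77),36);f('hole-40',c(316,380),36)
for p in [(202,145),(430,148),(206,298),(425,298)]: f('sad',c(*p),74)
"
```

```text
knobtop [ 512.9 -135.9]
k bottom edge [ 515.6 -149.6]
k left [ 500.7 -138.7]
k right [ 525.5 -133.8]
hole+40 [504.9 -95.9]
hole-40 [ 529.1 -215.6]
sad [ 471.9 -117.5]
sad [ 544.5 -104.1]
sad [ 481.8 -170.8]
sad [ 555.2 -156.2]
```

>>> move_arm(xyz=[[0.2,1.3,2],[0.2,2.6,5],[0.2,2.6,8],[0.2,2.6,9],[0.2,2.6,9]], rotation=[[0,0,0],[0,0,0],[0,0,0],[0,0,0],[0,0,0]])

```text
t: 10.0
eef_pos: [512.5, -136.6, 148.3]
orientation: [-3.14, 0.002, 0.195]
ft_force: [-1.1, -0.5, 0.4]
finger_gap: 49.8
```

```bash
python3 -c "
from h import *
im,st=snap('wrist','w8.png')
go((513,-136.5,102),.196)"
```

```text
t 10.05 at [ 513.3 -136.7  149.8] rpy [-3.141  0.     0.195] gap 49.7 F [0.1 0.2 0.7]
shift cm [-0.03 -0.02  4.78] rot deg [-0.  0. -0.]
```

View pics/w8.png

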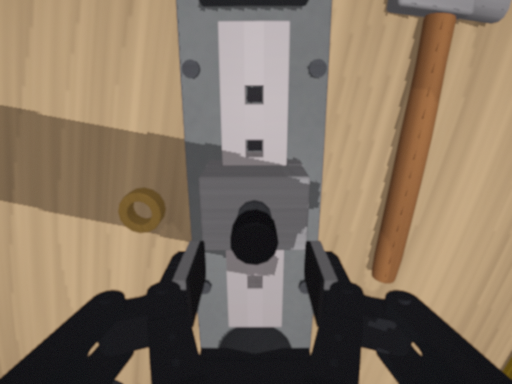

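The knob is centred between the jaws at (254,238). I'll descend and grip.

>>> move_arm(xyz=[[0,0,1.5],[0,0,3],[0,0,4.2],[0,0,4.8],[0,0,4.8]], rotation=[[0,0,0],[0,0,0],[0,0,0],[0,0,0],[0,0,0]])

```text
t: 10.55
eef_pos: [512.5, -137.2, 100.2]
orientation: [-3.14, 0.002, 0.194]
ft_force: [-1.3, 0.7, -1.0]
finger_gap: 50.1
```

>>> move_arm(xyz=[[0,0,0],[0,0,0],[0,0,0],[0,0,0],[0,0,0]], rotation=[[0,0,0],[0,0,0],[0,0,0],[0,0,0],[0,0,0]], gripper=1.5, squeeze=80)

```text
t: 11.05
eef_pos: [512.1, -137.9, 102.0]
orientation: [3.141, 0.002, 0.193]
ft_force: [-8.0, -0.2, 8.5]
finger_gap: 26.2
```

>>> move_arm(xyz=[[0,0,0],[0,0,0],[0,0,0],[0,0,0],[0,0,0]], rotation=[[0,0,0],[0,0,0],[0,0,0],[0,0,0],[0,0,0]])

```text
t: 11.55
eef_pos: [512.1, -137.9, 102.0]
orientation: [3.141, 0.002, 0.194]
ft_force: [-7.9, -1.4, 8.5]
finger_gap: 26.1
```

```bash
python3 -c "
from h import *
im,st=snap('wrist','w9.png')
go((513,-136.5,122),.196)"
```

```text
t 11.6 at [ 512.1 -137.9  102. ] rpy [3.141e+00 2.000e-03 1.940e-01] gap 25.9 F [-8.3  0.1  8.7]
shift cm [ 0.11 -0.12 -2.  ] rot deg [ 0.   0.1 -0.1]
```

View pics/w9.png

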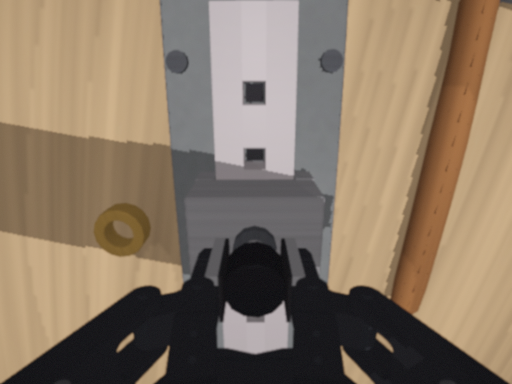

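>>> move_arm(xyz=[[-0.1,0,-0.6],[-0.1,0,-1.2],[-0.1,0,-1.7],[-0.1,0,-2.1],[-0.1,0,-2.1]], rotation=[[0,0,0],[0,0,0],[0,0,0],[0,0,0],[0,0,0]])

```text
t: 12.1
eef_pos: [512.0, -137.9, 122.6]
orientation: [3.141, 0.0, 0.194]
ft_force: [-0.1, -1.6, -8.4]
finger_gap: 25.9
```

```bash
python3 -c "
from h import *
im,st=snap('wrist','w10.png')
go((504,-99,122),.196)"
```

```text
t 12.15 at [ 512.  -137.9  122.3] rpy [3.141 0.    0.194] gap 26.1 F [ 0.8 -1.9 -9.5]
shift cm [-0.04 -3.97  0.03] rot deg [ 0.   0.  -0.1]
```

View pics/w10.png

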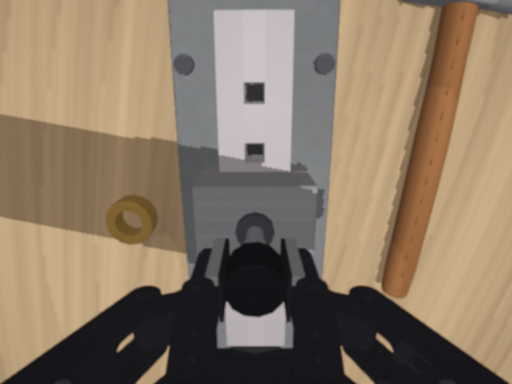

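Raised 20 mm at about 9 N with the knob still seated in the jaws. I'll slide 40 mm towards the square block.

>>> move_arm(xyz=[[0,-0.8,0],[0,-1.8,0],[0,-2.8,0],[0,-3.6,0],[0,-4.0,0]], rotation=[[0,0,0],[0,0,0],[0,0,0],[0,0,0],[0,0,0]])

```text
t: 12.65
eef_pos: [503.8, -97.1, 122.1]
orientation: [-3.141, 0.001, 0.195]
ft_force: [-0.9, -3.4, -9.3]
finger_gap: 25.8
```

>>> move_arm(xyz=[[0,0,0],[0,0,0],[0,0,0],[0,0,0],[0,0,0]], rotation=[[0,0,0],[0,0,0],[0,0,0],[0,0,0],[0,0,0]])

```text
t: 13.15
eef_pos: [504.1, -98.4, 122.1]
orientation: [-3.141, 0.001, 0.194]
ft_force: [-3.6, 1.2, -8.4]
finger_gap: 25.8
```

```bash
python3 -c "
from h import *
im,st=snap('wrist','w11.png')
go((504.2,-98.7,102),.196)"
```

```text
t 13.2 at [504.1 -98.4 122.1] rpy [-3.141e+00  1.000e-03  1.940e-01] gap 25.8 F [-3.8  1.1 -8.6]
shift cm [0.   0.03 2.01] rot deg [-0.   0.  -0.1]
```

View pics/w11.png

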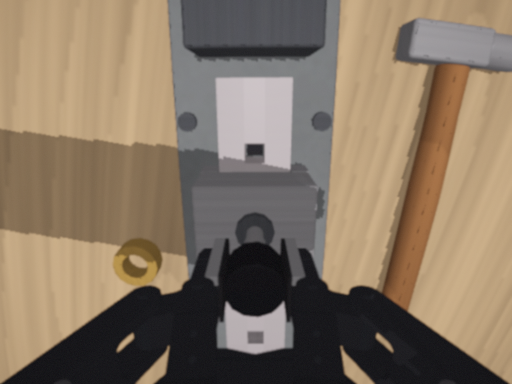

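One hole remains in front of the saddle, at (255,150), and the stop moved with the knob by 40.3 mm. Now lowering the pin.

>>> move_arm(xyz=[[0,0,0.4],[0,0,0.8],[0,0,1.2],[0,0,1.7],[0,0,2.05]], rotation=[[0,0,0],[0,0,0],[0,0,0],[0,0,0],[0,0,0]])

```text
t: 13.7
eef_pos: [504.3, -98.6, 101.8]
orientation: [3.141, 0.001, 0.194]
ft_force: [-12.7, 0.5, 29.0]
finger_gap: 25.8
```

>>> move_arm(xyz=[[0,0,0],[0,0,0],[0,0,0],[0,0,0],[0,0,0]], rotation=[[0,0,0],[0,0,0],[0,0,0],[0,0,0],[0,0,0]])

```text
t: 14.2
eef_pos: [504.3, -98.9, 102.2]
orientation: [3.141, 0.001, 0.194]
ft_force: [-7.1, 1.1, -3.0]
finger_gap: 26.1
```

```bash
python3 -c "
from h import *
im,st=snap('wrist','w12.png')
go((504.2,-98.7,102),.196)"
```

```text
t 14.25 at [504.3 -99.  102.2] rpy [3.141e+00 1.000e-03 1.930e-01] gap 25.8 F [-5.8  1.3 -2.6]
shift cm [-0.   -0.03  0.02] rot deg [ 0.   0.  -0.1]
```

View pics/w12.png

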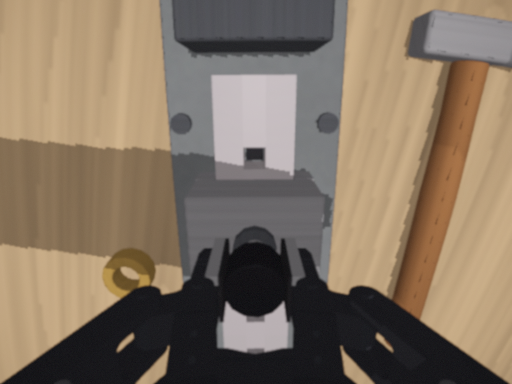

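z is back at 102.2 (102.0 when gripped home) and the picture matches the home view w9. I'll press down 1 mm to confirm it is seated.

>>> move_arm(xyz=[[-0.05,0,0.1],[-0.05,0,0.1],[-0.05,0,0.1],[-0.05,0,0.1],[-0.05,0,0.1]], rotation=[[0,0,0],[0,0,0],[0,0,0],[0,0,0],[0,0,0]])

```text
t: 14.75
eef_pos: [504.4, -99.1, 102.1]
orientation: [3.14, -0.0, 0.193]
ft_force: [-7.8, 0.7, 5.6]
finger_gap: 25.9
```

```bash
python3 -c "
from h import *
for n in ['scene','side']:
    im,st=snap(n,n+'1.png')
a=cv2.imread('pics/scene1.png')[140:240,110:410]
cv2.imwrite('pics/s1c.png',cv2.resize(a,None,fx=2.6,fy=2.6,interpolation=cv2.INTER_CUBIC))
b=cv2.imread('pics/side1.png')[130:310,140:320]
cv2.imwrite('pics/s2c.png',cv2.resize(b,None,fx=3.3,fy=3.3,interpolation=cv2.INTER_CUBIC))
go((504.2,-98.7,102),.196)"
```

```text
t 14.85 at [504.4 -99.1 102.1] rpy [ 3.14  -0.     0.194] gap 25.8 F [-9.2  0.8  5.4]
shift cm [-0.01 -0.04  0.01] rot deg [ 0.1 -0.  -0.1]
```

View pics/s1c.png

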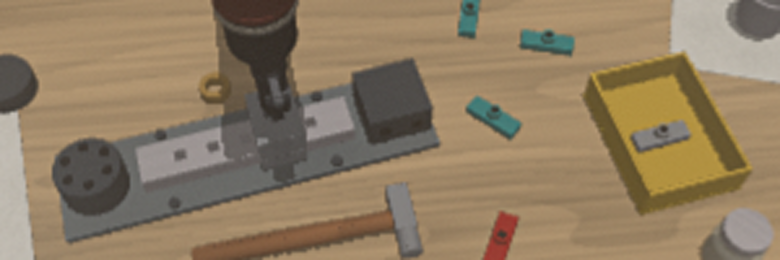

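View pics/s2c.png

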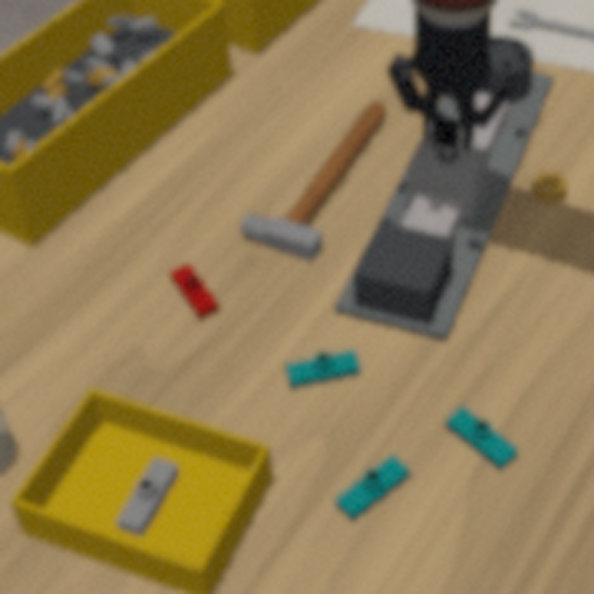

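A 1 mm press gave about 8 N with no travel, so the pin is on its hard stop, home. Three holes show on the round-block side and one on the square side, and the bar is in the tray.

```bash
python3 -c "
from h import *
print(robot.sign_off())"
```

```text
the job is handed in; nothing more can be done
None
```

The job is handed in: the steel latch bar is in the yellow tray, and the length stop is locked in the next hole towards the square block. The gripper still holds the knob. `sign_off` reported no verdict.

- **Bar:** the last scene and side pictures show it lying flat near the middle of the tray, let go.
- **Stop:** I lifted the knob 20 mm and slid the stop 40.3 mm by the arm's reading. Three rail holes now show on the round-block side and one on the square-block side.
- **Pin:** the tool's height is 102.1 mm, against 102.0 mm when I first gripped the knob with the pin home. A further 1 mm push gave about 8 N with no movement, so the pin is on its stop.
- **Grip:** the squeeze is set to 80 N. The fingers read a 25.8 mm opening on the 28 mm knob; they read about 22 mm on the 24 mm bar too, so I took this as an offset in the reading.
- **Disagreements:** a sideways force of about 9 N from a slight misalignment remained on the tool at the end. Lowering the pin gave a brief 29 N on the tool.
- **Other things:** in the last views the hammer, collar and the parts round the tray look where they were. I did not measure their positions, or check the wrench.

The simulated clock stood at about 15 s of the 53 s allowed.

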